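# Calibrate the drawing tablet with its stylus

### The job

Calibrate the drawing tablet: take the stylus out of its stand by the blue grip and, holding it square to the tablet's sloping plate, set its nib down on the green mark and draw it slowly (about 3 cm a second, never over 10) and without lifting along the pale band, round the corner, to the red mark with the white cross. Finish there, still holding the stylus square and still on the red mark and pressing lightly, so that the sprung plate stays sunk about 4 mm and is never pushed to its stop. Touch the tablet with nothing but the nib, never touch the plate beside the band, and leave the roll, the stamp and the eraser where they are.

Things in the scene. Friction and masses are not known exactly. Their poses are not given: they have to be found in the camera images.
- tablet: Grey drawing tablet with a dark plate, fixed to the desk, 160 mm deep x 220 mm wide; its origin is on the desk under its middle, x points to its high back edge, y to its left, z up. The top slopes 12 degrees: the front edge (-x) is about 19 mm high, the back edge (+x) about 52 mm. The grey rim round the plate is 12 mm wide and lies 3 mm below the plate's top while the plate is up.
- tablet_plate (a joint): How far the tablet's floating plate (134 x 194 mm) is sunk along its own normal, in m: 0 up and untouched, 0.008 at its stop. It sinks under a press anywhere on it, staying parallel to itself, and springs back: 0.25 N starts it, then 0.5 N per mm (4 mm is about 2.3 N).
- start_mark (a point): Centre of the green disc, 20 mm across, where the path starts, on the plate's top (moves with the plate). Axes of all marks: z is the plate's normal (12 degrees from vertical, leaning to the tablet's front), x up the slope, y to the tablet's left.
- band_mid1 (a point): Point on the plate's top on the middle line of the band, half-way from the green mark to the corner; 61 mm from each. Axes as start_mark.
- band_corner (a point): Right-angled corner of the pale band (14 mm wide, printed flat), on its middle line, on the plate's top: from the green mark the band runs 122 mm straight along the plate's -y to here. Axes as start_mark.
- band_mid2 (a point): Point on the plate's top on the middle line of the band, half-way from the corner to the red mark; 38 mm from each. Axes as start_mark.
- target_mark (a point): Centre of the red disc with the white cross, 20 mm across, on the plate's top; from the corner the band runs 76 mm straight along the plate's +x (up the slope) to here. Axes as start_mark.
- stylus_tip (a point): Middle of the flat round end of the stylus's black rubber nib (9 mm across); z runs from here up along the stylus. The stylus is 140 mm long.
- stylus_grip (a point): Centre of the stylus's blue grip, on its axis, 100 mm up from the nib's end. Here the stylus is 13 mm square (flat faces across its own x and y); the blue part is 34 mm long and 40 mm of stylus lie from this point to its upper end.
- stylus: The loose white stylus with blue grip, 30 g or so; origin at the end of its nib, z along it to the upper end, x and y square to its flat faces. It starts upright in the pen stand.
- pen_stand: Square aluminium pen stand fixed to the desk, 56 x 56 x 45 mm on a 74 mm square rubber foot; origin under its centre. One square hole, 38 mm deep, about 0.8 mm of play on each side; the nib stands on its floor, 7 mm over the desk.
- masking_roll: Loose roll of tape lying flat, 92 mm across, 25 mm high; origin under its centre. Bystander: it and the pen stand lie on either side of the tablet, either way round.
- round_stamp: Loose wooden-handled stamp standing up, 35 mm across, 67 mm high; origin under its centre. Bystander.
- eraser: Loose eraser, 19 x 42 x 12 mm; origin under its centre. Bystander.

How it is judged:
On the way, in this order (a step that is already met when the one before it is completed fails the run):
1. the stylus is held clear of its stand (z of stylus_tip in the frame of pen_stand above 0.055 m and contact force between the fingers and stylus above 1 N), for 0.1 s.
2. the nib presses on the green mark (within 8 mm of its centre), the stylus within about 8 degrees of square to the plate (distance between stylus_tip and start_mark below 0.008 m and value of joint tablet_plate above 0.0005 m and angle between the z axis of stylus_tip and the z axis of start_mark, either way round below 0.15 rad and contact force between the fingers and stylus above 1 N), for 0.2 s.
3. the nib, still pressing and square, is drawn past the middle of the long leg (distance between stylus_tip and band_mid1 below 0.009 m and value of joint tablet_plate above 0.0005 m and angle between the z axis of stylus_tip and the z axis of start_mark, either way round below 0.15 rad and contact force between the fingers and stylus above 1 N), for 0.04 s.
4. the nib, still pressing and square, reaches the corner (distance between stylus_tip and band_corner below 0.009 m and value of joint tablet_plate above 0.0005 m and angle between the z axis of stylus_tip and the z axis of start_mark, either way round below 0.15 rad and contact force between the fingers and stylus above 1 N), for 0.04 s.
5. the nib, still pressing and square, is drawn past the middle of the short leg (distance between stylus_tip and band_mid2 below 0.009 m and value of joint tablet_plate above 0.0005 m and angle between the z axis of stylus_tip and the z axis of start_mark, either way round below 0.15 rad and contact force between the fingers and stylus above 1 N), for 0.04 s.
At the end, for the whole second after the job is handed in: The fingers still hold the stylus, which is still (under 1 cm/s) and square to the plate within 0.15 rad (about 8 degrees), its nib's middle within 8 mm of the red mark's centre, pressing with 0.4 to 5 N so that the plate is sunk 1.5 to 6.5 mm (distance between stylus_tip and target_mark below 0.008 m and value of joint tablet_plate between 0.0015 and 0.0065 m and contact force between stylus and tablet between 0.4 and 5 N and angle between the z axis of stylus_tip and the z axis of start_mark, either way round below 0.15 rad and contact force between the fingers and stylus above 1 N and linear speed of stylus below 0.01 m/s); the arm keeps its last pose, push and grip.
It fails at once if the stylus touches the tablet with its nib's middle more than 9 mm off the middle line of the band (contact force between stylus and tablet above 0.2 N and not ((x of stylus_tip in the frame of band_corner between -0.009 and 0.009 m and y of stylus_tip in the frame of band_corner between -0.009 and 0.131 m) or (x of stylus_tip in the frame of band_corner between -0.009 and 0.085 m and y of stylus_tip in the frame of band_corner between -0.009 and 0.009 m))).
It fails at once if the nib is lifted 3 to 8 mm off the plate over the middle of the path (((x of stylus_tip in the frame of band_corner between -0.012 and 0.012 m and y of stylus_tip in the frame of band_corner between -0.012 and 0.105 m) or (x of stylus_tip in the frame of band_corner between -0.012 and 0.058 m and y of stylus_tip in the frame of band_corner between -0.012 and 0.012 m)) and z of stylus_tip in the frame of band_corner between 0.003 and 0.008 m).
It fails at once if the stylus is moved faster than 12 cm/s while it touches the tablet, or the plate is pushed to its stop, or the stylus presses on the tablet with over 8 N ((contact force between stylus and tablet above 0.2 N and linear speed of stylus above 0.12 m/s) or value of joint tablet_plate above 0.0078 m or contact force between stylus and tablet above 8 N).
It fails at once if the gripper or the arm touches the tablet (contact force between any of the fingers, the arm and tablet above 0.5 N).
It fails at once if the roll, the stamp or the eraser is moved more than 15 mm (distance of any of masking_roll, round_stamp, eraser from where it was at the start of the episode above 0.015 m).
It also fails if it takes over 51 s, if anything falls off the work surface, if the arm or the gripper's body presses on something with over 40 N, if the wrist force passes 120 N, or if a joint passes its speed limit or range.

### The arm

A 7-joint arm with a two-finger parallel gripper is mounted at the origin on a cart in front of the work surface, level with it; the furniture and walls round the work are solid. World frame = base frame: x ahead of the robot, y to its left, z up, the work surface at z = 0. Lengths are in m, angles in rad, forces in N, time in s.
With the tool pointing down it reaches from about 0.425 to 0.875 m from the base axis. Payload 4.7 kg.
Tool frame: the origin (TCP) lies at the very end of the fingers, on their centre line; the grasp point (between the pads) lies ctrl.pinch_z behind it (ctrl.pinch_z is the distance from the TCP to the grasp point, in m); x points along the fingers, y is the direction in which the jaws open and shut, and the axes are right-handed (so a half turn about x gives the same grasp; the last joint's range is limited). The gripper opens to 87 mm and grips with 3 to 60 N. Pads are 19 mm wide; open, the fingers measure 117 mm over their backs; the gripper's body (75 mm by 190 mm) begins 51 mm behind the grasp point.
Start: joints at [1.357, 0.321, -0.07, 1.45, 0.023, 1.371, -0.057], TCP at [0.147, -0.633, 0.223] pointing down, gripper open.
Joint ranges: [-2.86, 2.86], [-0.3, 2.09], [-1.38, 1.24], [0.06, 2.45], [-1.56, 4.7], [0.09, 2.05], [-2.69, 2.69]. Speed limits (rad/s): [2.57, 2.57, 3.14, 3.14, 3.14, 3.14, 3.14].

### API

Orientations are given as a rotation vector (axis times angle).
In Python, from bench import get_state, get_image, camera_info, order, ctrl gives the robot as it stands.
- The arm moves only by the tool jog_arm, never from a script. Its arguments are lists of equal length, an entry for each row: "claw": the finger opening in mm, from 0 to 87; "xyz": the shift along the tool's x, y, z in mm, a list of three; "roll": the turn about the tool's x in degrees. In form: {"claw": [claw, ...], "xyz": [[tx, ty, tz], ...], "roll": [roll, ...]}. A call has 1 to 5 rows; each row is the pose to reach, as a shift and turn from the pose measured when the call began, along the tool's axes at that moment; what a row does not reach only later rows make up. A row lasts 1/10 s, in which the tool goes at most 50 mm and 8.59 degrees, less where a joint would pass 70% of its speed; a pose out of reach is approached as far as the arm can. A call with a gripper value outside its range is refused whole. The fingers move at their own pace and stop on an object; "force" is the grip in N (left out, the last holds). Time passes only in rows, so rows that repeat a pose let the fingers close. It gives the time, the measured TCP pose, the force and the opening at its end, in the units of the state.
- get_state(): the state, without advancing time (a new reading comes with each control period).
- get_image(name): name is "scene" or "top" or "wrist"; returns (picture, depth): 400x640x3 uint8, red, green, blue; 400x640 float32, m along the optical axis (not along the pixel's ray), 0 where there is no reading.
- camera_info(name): a dict with "intrinsics" (3x3 intrinsics, pixels), "rvec" (rotation vector, rad) and "tvec" (3), from world to camera coordinates, as OpenCV has them; the wrist camera has in their place "tool_from_camera" (4x4, takes a point from camera to tool coordinates, whose origin is the TCP and whose axes are the tool frame's). Camera axes: x right, y down, z forward; pixel columns grow to the right and rows downward; lengths in m; the calibration is good to about 2 mm. A picture is of the moment at which its call begins: read the wrist's pose just before it. camera_info takes no time and is no camera call.
- order.close_job(): hands the job in, once; it reports no verdict.
The state is a dict: "time": time; "joint_positions": joint angles; "qd": joint speeds; "joint_torque": joint torques, N m; "position": TCP position; "tool_rot": TCP orientation; "ft_force": force on the tool from outside, world axes, zero at the start; "torque": the same for the moment, N m; "grip_width": opening from 0.0 (shut) to 1.0 (fully open).
Only numpy, scipy, OpenCV 4.12 (cv2) and the standard library are available. Lean on these libraries where they do the work, as an engineer would, in place of code of your own. Each camera call takes 0.05 s, during which the arm holds its last target. There are 200 camera calls.

## Working session

There is one attempt and no reset: what is moved stays moved. The work goes in short steps, Python scripts to look and compute and a tool call to move; the robot and the scene stay as the last step left them, time stands still between calls to the robot, and variables do not carry over. Pictures are saved under pics/ and viewed, about 8 in all and at most 12, crops included, and the job is handed in when it is done.

Besides the shell and the picture viewer there is one more tool, called after "Request:" as name(argument=value, ...), one argument or row to a line, values as JSON. jog_arm: Moves the arm, as the interface text tells. Its arguments: {"type":"object","properties":{"claw":{"type":"array"},"xyz":{"type":"array"},"roll":{"type":"array"},"force":{"type":"number"}},"required":["claw","xyz","roll"]}

```bash
ls; mkdir -p pics
python3 - <<'E'
from bench import *
import cv2,numpy as np
s=get_state();print(s); print(ctrl.pinch_z)
for n in("scene","top"):
    p,d=get_image(n);cv2.imwrite(f"pics/{n}0.png",p[:,:,::-1]);np.savez(f"{n}0.npz",p=p,d=d);print(n,camera_info(n))
print(camera_info("wrist"))
E
```

```text
pics
{'time': 0.0, 'joint_positions': array([ 1.3570685 ,  0.32180428, -0.07007987,  1.45169314,  0.02264469,
        1.3707874 , -0.05692776]), 'qd': array([ 5.13549624e-05, -6.48851889e-04,  1.74875350e-03, -4.17353730e-04,
       -2.30074438e-04, -1.23745374e-03, -1.34978484e-03]), 'joint_torque': array([-1.03462600e-03, -4.91289318e+01, -4.04264303e-01, -3.12529850e+01,
       -6.37701130e-02,  4.36935062e-02,  1.88181325e-04]), 'position': array([ 0.14661663, -0.63267528,  0.22146454]), 'tool_rot': array([ 2.10122595,  0.24243043, -2.10198648]), 'ft_force': array([-0.52432032,  0.23757191,  0.25438237]), 'torque': array([-0.01821072, -0.05794347, -0.01401961]), 'grip_width': 1.004282863707983}
0.0187
scene {'intrinsics': array([[418.52233232,   0.        , 318.59853951],
       [  0.        , 418.52233232, 200.425033  ],
       [  0.        ,   0.        ,   1.        ]]), 'rvec': array([ 0.94872904, -2.5173915 ,  1.05947555]), 'tvec': array([0.38273576, 0.36951238, 0.91156063])}
top {'intrinsics': array([[467.88834867,   0.        , 313.62352622],
       [  0.        , 467.88834867, 196.6280345 ],
       [  0.        ,   0.        ,   1.        ]]), 'rvec': array([ 2.16711646, -2.13027251,  0.14916179]), 'tvec': array([-0.0789313 ,  0.5282888 ,  1.51797024])}
{'intrinsics': array([[317.3869316 ,   0.        , 322.1252728 ],
       [  0.        , 317.3869316 , 201.21475049],
       [  0.        ,   0.        ,   1.        ]]), 'tool_from_camera': array([[ 3.92165620e-04, -2.99674671e-01,  9.54041371e-01,
        -1.62546067e-01],
       [ 9.99999462e-01, -7.98555976e-04, -6.61892060e-04,
        -1.27359351e-03],
       [ 9.60207724e-04,  9.54041118e-01,  2.99674196e-01,
        -8.30837543e-02],
       [ 0.00000000e+00,  0.00000000e+00,  0.00000000e+00,
         1.00000000e+00]])}
```

View pics/top0.png

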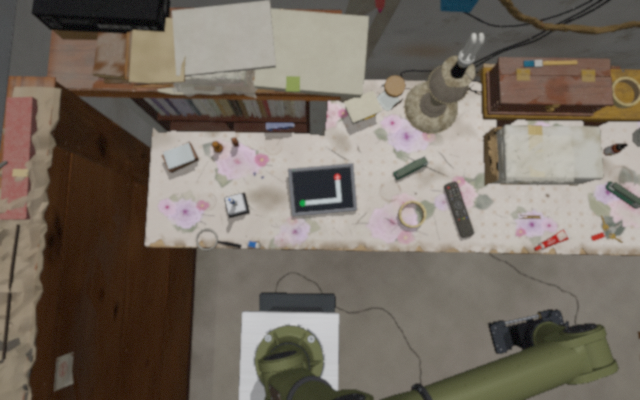

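View pics/scene0.png

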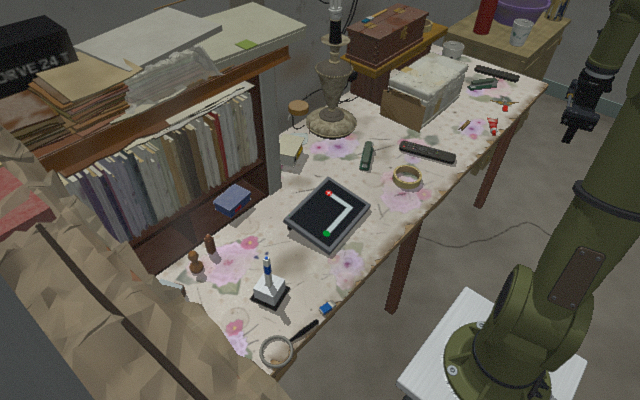

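The top view shows the tablet centred near (322,190), green at (303,204), red at (337,177) and the pen stand at (236,205). The roll is at (410,215) and the blue eraser at (253,245). Since the tool can't be pitched, I'll tilt the stylus by pivoting it in the jaws.

```bash
cat > h.py <<'E'
from bench import *
import cv2,numpy as np
from scipy.spatial.transform import Rotation as R
def toolR(s): return R.from_rotvec(s["tool_rot"]).as_matrix()
def w2c(n): 
    i=camera_info(n); return i["intrinsics"],R.from_rotvec(i["rvec"]).as_matrix(),i["tvec"]
def back(K,pts,z):  # camera points
    pts=np.atleast_2d(pts); z=np.asarray(z)
    return np.c_[(pts[:,0]-K[0,2])/K[0,0]*z,(pts[:,1]-K[1,2])/K[1,1]*z,z]
def cloud(n,p,d,s=None):
    "HxWx3 world points"
    v,u=np.mgrid[:400,:640]; 
    if n=="wrist":
        i=camera_info(n);K=i["intrinsics"];T=i["tool_from_camera"]
        c=back(K,np.c_[u.ravel(),v.ravel()],d.ravel())
        t=c@T[:3,:3].T+T[:3,3]; w=t@toolR(s).T+s["position"]
    else:
        K,Rm,t=w2c(n); c=back(K,np.c_[u.ravel(),v.ravel()],d.ravel()); w=(c-t)@Rm
    w=w.reshape(400,640,3).copy(); w[d==0]=np.nan; return w
def masks(p):
    h=cv2.cvtColor(p,cv2.COLOR_RGB2HSV).astype(int); H,S,V=h[...,0],h[...,1],h[...,2]
    return dict(green=(abs(H-62)<20)&(S>130)&(V>60),red=((H<8)|(H>172))&(S>150)&(V>90),blue=(abs(H-108)<14)&(S>120)&(V>60),
      white=(S<40)&(V>170), dark=(V<50))
E
python3 - <<'E'
from h import *
print(toolR(get_state()))
for n in("scene","top"):
    f=np.load(n+"0.npz");w=cloud(n,f["p"],f["d"])
    m=masks(f["p"])
    for c in("green","red","blue"):
        k,l,st,ce=cv2.connectedComponentsWithStats(m[c].astype(np.uint8))
        for i in range(1,k):
            if st[i,4]>=6:
                q=np.nanmedian(w[l==i],0)
                if abs(q[2])<.25: print(n,c,ce[i].round(1),st[i,4],q.round(4))
    for u,v in ([(236,205),(410,215),(253,245),(215,147),(235,142),(322,200),(355,190)] if n=="top" else [(267,268),(269,285)]): print(n,u,v,w[v,u].round(4))
E
```

```text
[[-4.75756601e-04  2.25851277e-01 -9.74161678e-01]
 [ 1.66205306e-03 -9.74160264e-01 -2.25851761e-01]
 [-9.99998506e-01 -1.72655887e-03  8.80863690e-05]]
scene green [325.9 233.3] 39 [ 0.5095 -0.0326  0.0317]
scene red [504.9 107.7] 24 [ 0.4164 -1.0305  0.0027]
scene red [492.9 123.8] 29 [ 0.3986 -0.8673  0.0176]
scene red [493.5 132.1] 16 [ 0.3728 -0.8083  0.0224]
scene red [327.8 192.4] 22 [ 0.5984 -0.1467  0.0481]
scene blue [224.6 212.4] 21 [0.7803 0.0931 0.0217]
scene blue [266.  257.5] 6 [0.5014 0.1888 0.1479]
scene blue [267.2 269.8] 41 [0.4968 0.1935 0.1092]
scene blue [325.6 307.9] 80 [0.3692 0.132  0.0113]
scene 267 268 [0.4956 0.194  0.1193]
scene 269 285 [0.4958 0.1934 0.0507]
top green [301.7 202.7] 38 [ 0.5087 -0.0314  0.0313]
top red [597.1 236.3] 38 [ 0.4171 -1.0232  0.0035]
top red [554.9 238.7] 25 [ 0.4073 -0.8771  0.0143]
top red [545.8 243.4] 21 [ 0.3895 -0.8398  0.0257]
top red [537.3 247.6] 15 [ 0.3731 -0.8102  0.0238]
top blue [251.6 244.1] 22 [0.3703 0.1344 0.0114]
top 236 205 [0.4967 0.1863 0.0405]
top 410 215 [ 0.4774 -0.3966  0.0017]
top 253 245 [0.3667 0.1279 0.0221]
top 215 147 [0.6862 0.2597 0.0638]
top 235 142 [0.7061 0.1953 0.0571]
top 322 200 [ 0.5191 -0.0979  0.0345]
top 355 190 [ 0.5548 -0.2075  0.0334]
```

Run:
```python
import cv2,numpy as np
a=cv2.imread("pics/top0.png")[120:255,190:450];b=cv2.imread("pics/scene0.png")[230:345,180:340]
cv2.imwrite("pics/crop0.png",np.vstack([cv2.resize(a,(780,310)),cv2.resize(b,(780,290)) if 0 else cv2.copyMakeBorder(cv2.resize(b,(400,287)),0,0,0,380,0)]))
```

```text
(no output)
```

View pics/crop0.png

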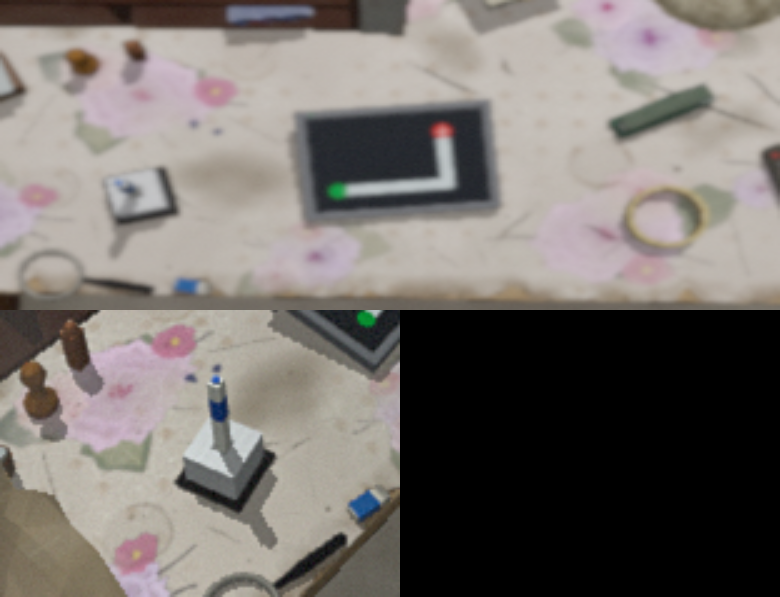

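The crop shows the stylus standing upright in a slightly rotated stand at about (0.496, 0.192). The stamp is well behind it and the eraser near the front edge. I'll fly there around the base.

Request:
jog_arm(
  claw=[87, 87, 87, 87, 87],
  xyz=[
    [-40, -305, -382],
    [-40, -305, -382],
    [-40, -305, -382],
    [-40, -305, -382],
    [-40, -305, -382],
  ],
  roll=[0, 0, 0, 0, 0],
)

```text
time: 0.6
position: [0.302, -0.4357, 0.2425]
tool_rot: [2.101, 0.242, -2.102]
ft_force: [1.1, -0.9, -0.2]
grip_width: 0.998
```

Request:
jog_arm(
  claw=[87, 87, 87, 87, 87],
  xyz=[
    [-10, -340, -241],
    [-10, -340, -241],
    [-10, -340, -241],
    [-10, -340, -241],
    [-10, -340, -241],
  ],
  roll=[0, 0, 0, 0, 0],
)

```text
time: 1.1
position: [0.3961, -0.2043, 0.2487]
tool_rot: [2.101, 0.242, -2.103]
ft_force: [1.9, 0.8, -0.4]
grip_width: 1.0
```

Request:
jog_arm(
  claw=[87, 87, 87, 87, 87],
  xyz=[
    [0, -362, -185],
    [0, -362, -185],
    [0, -362, -185],
    [0, -362, -185],
    [0, -362, -185],
  ],
  roll=[0, 0, 0, 0, 0],
)

```text
time: 1.6
position: [0.4562, 0.0381, 0.249]
tool_rot: [2.101, 0.241, -2.102]
ft_force: [1.8, -1.4, -0.1]
grip_width: 1.002
```

Request:
jog_arm(
  claw=[87, 87, 87, 87, 87],
  xyz=[
    [0, -145, -74],
    [0, -145, -74],
    [0, -145, -74],
    [0, -145, -74],
    [0, -145, -74],
  ],
  roll=[0, 0, 0, 0, 0],
)

```text
time: 2.1
position: [0.4948, 0.1994, 0.2487]
tool_rot: [2.097, 0.25, -2.101]
ft_force: [-0.5, -0.2, -0.3]
grip_width: 0.998
```

Run:
```python
from h import *
s=get_state();p,d=get_image("wrist");print(s["time"],s["position"])
np.savez("w1.npz",p=p,d=d,**{k:s[k] for k in("position","tool_rot")})
cv2.imwrite("pics/w1.png",p[:,:,::-1])
```

```text
2.1 [0.49481515 0.19941783 0.24868161]
```

View pics/w1.png

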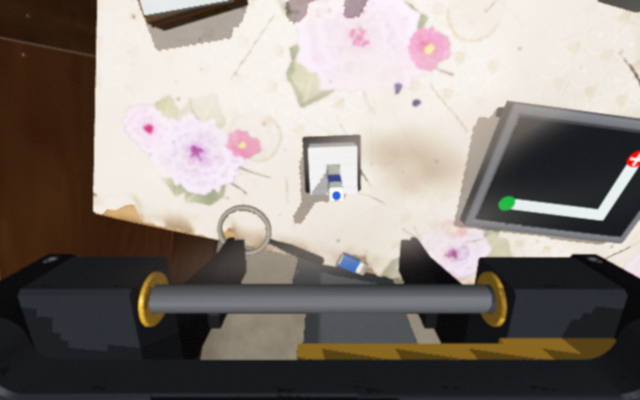

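The wrist view shows the stylus top at (336,196), the stand square centred near (333,165), green at (507,203) and red at (636,158). All of them can be measured from here.

```bash
cat > an.py <<'E'
from h import *
def load(f): return dict(np.load(f))
E
python3 - <<'E'
from an import *
f=load("w1.npz");p,d=f["p"],f["d"];w=cloud("wrist",p,d,f);m=masks(p)
print(toolR(f)[:,1], np.degrees(np.arctan2(*toolR(f)[[1,0],1])))
near=(abs(w[...,0]-.5)<.08)&(abs(w[...,1]-.19)<.08)
z=w[...,2]
for lo,hi,nm in((.038,.05,"standtop"),(.06,.13,"stylus"),(.135,.16,"stytop")):
    k=near&(z>lo)&(z<hi); q=w[k]; 
    print(nm,k.sum(),np.median(q,0).round(4),q.min(0).round(4),q.max(0).round(4),cv2.minAreaRect((q[:,:2]*1000).astype(np.float32)))
for c in("green","red"):
    k,l,st,ce=cv2.connectedComponentsWithStats(m[c].astype(np.uint8))
    for i in range(1,k):
        if st[i,4]>15: print(c,ce[i],st[i],np.nanmean(w[l==i],0).round(4))
# plate plane from dark pixels around
k=(w[...,0]>.47)&(w[...,0]<.64)&(w[...,1]>-.22)&(w[...,1]<.02)&(z>.015)&m["dark"]
q=w[k];c=q.mean(0);n=np.linalg.svd(q-c,full_matrices=False)[2][2];n*=np.sign(n[2]);print("plane",k.sum(),c,n,np.degrees(np.arccos(n[2])))
# band line (white) on tablet
k=(w[...,0]>.47)&(w[...,0]<.64)&(w[...,1]>-.16)&(w[...,1]<.0)&(z>.022)&m["white"]
print("band",k.sum(),cv2.fitLine((w[k][:,:2]*1000).astype(np.float32),cv2.DIST_HUBER,0,.01,.01).ravel())
# stylus pixel row positions
E
```

```text
[ 0.23108628 -0.97292646 -0.00363694] -76.63887573606664
standtop 1895 [0.5078 0.1941 0.0455] [0.4686 0.1559 0.0382] [0.5364 0.2236 0.0498] ((502.28155517578125, 190.14413452148438), (56.273468017578125, 56.16351318359375), 15.518610000610352)
stylus 201 [0.5085 0.1923 0.1008] [0.4986 0.1854 0.0601] [0.5102 0.198  0.1298] ((506.3492736816406, 193.14126586914062), (6.876502513885498, 15.145895957946777), 43.95000076293945)
stytop 242 [0.504  0.1909 0.1453] [0.4953 0.1834 0.135 ] [0.5098 0.1978 0.1489] ((502.70379638671875, 190.6178741455078), (12.863311767578125, 12.624269485473633), 11.97702407836914)
green [506.02162162 202.64864865] [498 196  17  15 185] [ 0.5101 -0.0315  0.0313]
red [631.77011494 157.20689655] [626 150  14  16  87] [ 0.5973 -0.1393  0.0471]
plane 10142 [ 0.56064898 -0.09120526  0.04018193] [-0.2065508  -0.02212342  0.97818573] 11.989488145050338
band 1552 [ 3.7071219e-01 -9.2874777e-01  5.2463904e+02 -1.0308970e+02]
```

Request:
jog_arm(
  claw=[60, 50, 50, 50, 50],
  xyz=[
    [0, 10.5, -5.6],
    [40, 10.5, -5.6],
    [85, 10.5, -5.6],
    [130, 10.5, -5.6],
    [160, 10.5, -5.6],
  ],
  roll=[0, 0, 0, 0, 0],
)

```text
time: 2.65
position: [0.502, 0.1836, 0.0853]
tool_rot: [2.096, 0.236, -2.107]
ft_force: [0.3, -0.3, -0.2]
grip_width: 0.637
```

Run:
```python
from h import *
s=get_state();print(s["position"],s["ft_force"],toolR(s)[:,1:].T)
print("err to (.5027,.1905,.088) in tool mm",1000*toolR(s).T@(np.array([.5027,.1905,.088])-s["position"]))
p,d=get_image("wrist");cv2.imwrite("pics/w2.png",p[100:330,200:440,::-1])
```

```text
[0.50195984 0.18361674 0.08529612] [ 0.26073432 -0.26245962 -0.17749886] [[ 2.23776774e-01 -9.74639952e-01  9.59039181e-04]
 [-9.74627017e-01 -2.23768426e-01  5.46525418e-03]]
err to (.5027,.1905,.088) in tool mm [-2.72247617 -6.54047324 -2.24685712]
```

View pics/w2.png

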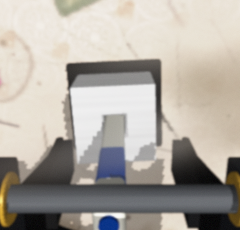

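The stylus sits left of mid-jaw in the view, which agrees with the computed 6.5 mm offset. I'll correct that and close on it.

Request:
jog_arm(
  claw=[50, 30, 5, 5, 5],
  xyz=[
    [-3, -6.5, -2.2],
    [-3, -6.5, -2.2],
    [-3, -6.5, -2.2],
    [-3, -6.5, -2.2],
    [-3, -6.5, -2.2],
  ],
  roll=[0, 0, 0, 0, 0],
  force=10,
)

```text
time: 3.2
position: [0.5008, 0.1895, 0.0856]
tool_rot: [2.091, 0.236, -2.111]
ft_force: [-0.3, 0.3, 0.0]
grip_width: 0.298
```

Request:
jog_arm(
  claw=[5, 5, 5, 5, 5],
  xyz=[
    [0, 0, 0],
    [0, 0, 0],
    [0, 0, 0],
    [0, 0, 0],
    [0, 0, 0],
  ],
  roll=[0, 0, 0, 0, 0],
)

```text
time: 3.7
position: [0.5013, 0.1896, 0.0861]
tool_rot: [2.092, 0.236, -2.11]
ft_force: [0.6, -1.6, 6.0]
grip_width: 0.15
```

Request:
jog_arm(
  claw=[5, 5, 5, 5, 5],
  xyz=[
    [-10, 0, 0],
    [-20, 0, 0],
    [-30, 0, 0],
    [-31, 0, 0],
    [-31, 0, 0],
  ],
  roll=[0, 0, 0, 0, 0],
)

```text
time: 4.2
position: [0.5018, 0.1898, 0.1176]
tool_rot: [2.093, 0.235, -2.11]
ft_force: [0.3, -1.0, -0.6]
grip_width: 0.147
```

Run:
```python
from h import *
s=get_state();print(s["position"],s["ft_force"])
p,d=get_image("wrist");a=cv2.resize(p[60:330,220:420,::-1],None,fx=2,fy=2)
np.savez("w3.npz",p=p,d=d,**{k:s[k] for k in("position","tool_rot")})
q,e=get_image("scene");b=cv2.resize(q[215:330,230:315,::-1],(399,540))
cv2.imwrite("pics/w3.png",np.hstack([a,b]))
```

```text
[0.50178563 0.18981899 0.1176211 ] [ 0.28018321 -0.99014376 -0.61795551]
```

View pics/w3.png

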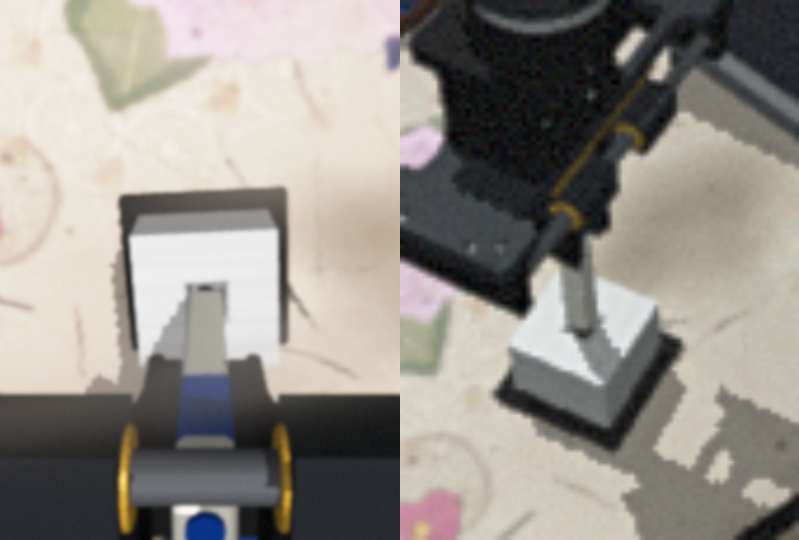

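The stylus is lifted with only its nib left in the hole. Next I'll lean it by sliding the gripper along +z while the rim holds the nib.

Request:
jog_arm(
  claw=[5, 5, 5, 5, 5],
  xyz=[
    [0, 0, 6],
    [0.5, 0, 12],
    [1, 0, 18],
    [1.5, 0, 23],
    [1.5, 0, 23],
  ],
  roll=[0, 0, 0, 0, 0],
  force=6,
)

```text
time: 4.8
position: [0.4778, 0.1842, 0.1154]
tool_rot: [2.09, 0.235, -2.111]
ft_force: [0.7, 0.3, 0.0]
grip_width: 0.148
```

```bash
cat >> an.py <<'E'
def snap(f):
    s=get_state();p,d=get_image("wrist");f_=dict(p=p,d=d,position=s["position"],tool_rot=s["tool_rot"]);np.savez(f,**f_);return f_
def styl(f,lo=30,hi=70,rad=40):
    "stylus front-face line in tool frame: points below the TCP (tool x>0)"
    w=cloud("wrist",f["p"],f["d"],f); t=(w-f["position"])@toolR(f)*1000
    k=(t[...,0]>lo)&(t[...,0]<hi)&(abs(t[...,1])<12)&(abs(t[...,2])<rad)
    q=t[k]; 
    return q,t
def axis(f,lo=5,hi=60):
    q,t=styl(f,lo,hi)
    x=np.arange(lo,hi,5); r=[]
    for a in x:
        s=q[(q[:,0]>=a)&(q[:,0]<a+5)]
        if len(s)>4: r.append([a+2.5,np.median(s[:,1]),np.median(s[:,2]),len(s)])
    r=np.array(r); print(r.round(1))
    for j in(1,2): 
        c=np.polyfit(r[:,0],r[:,j],1); print("slope deg",np.degrees(np.arctan(c[0])),"at0",c[1])
E
python3 - <<'E'
from an import *
axis(load("w3.npz"))
f=snap("w4.npz"); print(f["position"],get_state()["ft_force"]); axis(f)
E
```

```text
[[ 7.5 -1.8 -7.8 76. ]
 [12.5 -0.9 -7.8 79. ]
 [17.5 -1.5 -7.9 66. ]
 [22.5 -0.9 -7.9 60. ]
 [27.5 -0.9 -8.  56. ]
 [32.5 -1.5 -8.  55. ]
 [37.5 -0.8 -8.  53. ]
 [42.5 -0.8 -8.1 49. ]
 [47.5 -1.5 -8.2 41. ]
 [52.5 -0.8 -8.2 44. ]
 [57.5 -1.5 -8.3 37. ]]
slope deg 0.1733618995647965 at0 -1.2710993326304898
slope deg -0.5536591254013148 at0 -7.7119474177449465
[0.47784956 0.18418738 0.11543411] [-0.24612068 -0.87954208 -0.39190688]
[[  7.5  -1.2 -16.  104. ]
 [ 12.5  -0.9 -17.  104. ]
 [ 17.5  -0.9 -18.1  93. ]
 [ 22.5  -1.5 -19.3  93. ]
 [ 27.5  -0.5 -20.3  80. ]
 [ 32.5  -1.5 -21.4  81. ]
 [ 37.5  -1.5 -22.6  74. ]
 [ 42.5  -1.5 -23.6  68. ]
 [ 47.5  -0.8 -24.8  62. ]
 [ 52.5  -0.8 -25.8  58. ]
 [ 57.5  -0.8 -26.9  60. ]]
slope deg 0.16723486088100065 at0 -1.1738216664397607
slope deg -12.353337870410526 at0 -14.316095966617072
```

Tilt is about 12° as wanted. I'll grip harder and lift clear.

Request:
jog_arm(
  claw=[5, 5, 5, 5, 5],
  xyz=[
    [0, 0, 0],
    [0, 0, 0],
    [-15, 0, 3],
    [-45, 0, 3],
    [-70, 0, 3],
  ],
  roll=[0, 0, 0, 0, 0],
  force=40,
)

```text
time: 5.35
position: [0.4754, 0.1841, 0.1873]
tool_rot: [2.089, 0.236, -2.112]
ft_force: [0.3, -0.5, 0.1]
grip_width: 0.146
```

Request:
jog_arm(
  claw=[5, 5],
  xyz=[
    [0, 0, 0],
    [0, 0, 0],
  ],
  roll=[7, 7],
)

```text
time: 5.55
position: [0.4757, 0.1845, 0.1891]
tool_rot: [2.157, 0.108, -2.176]
ft_force: [0.0, -1.8, -0.2]
grip_width: 0.144
```

Run:
```python
from an import *
f=snap("w5.npz"); print(f["position"],toolR(f)[:,1],get_state()["ft_force"]); axis(f)
q,t=styl(f,60,95)
for a in range(60,95,2):
    s=q[(q[:,0]>=a)&(q[:,0]<a+2)]
    if len(s): print(a,len(s),np.median(s,0).round(1),s.min(0).round(1),s.max(0).round(1))
cv2.imwrite("pics/w5.png",f["p"][:,:,::-1])
```

```text
[0.47572465 0.18451418 0.18913181] [ 0.10338287 -0.9946365   0.003195  ] [ 0.30101611 -1.2224167   0.18201282]
[[  7.5  -1.5 -15.9 107. ]
 [ 12.5  -0.9 -16.9 101. ]
 [ 17.5  -0.9 -18.   98. ]
 [ 22.5  -1.5 -19.2  87. ]
 [ 27.5  -0.9 -20.2  84. ]
 [ 32.5  -1.5 -21.3  81. ]
 [ 37.5  -0.9 -22.3  70. ]
 [ 42.5  -0.9 -23.5  75. ]
 [ 47.5  -1.5 -24.6  62. ]
 [ 52.5  -1.5 -25.6  54. ]
 [ 57.5  -0.8 -26.7  60. ]]
slope deg 0.05189915240316611 at0 -1.198915675002412
slope deg -12.226836165598854 at0 -14.245407607584886
60 22 [ 60.8  -1.2 -27.4] [ 60.1  -7.3 -28. ] [ 61.9   5.  -26.5]
62 7 [ 62.3  -1.5 -27.7] [ 62.1  -5.9 -27.8] [ 62.8   2.1 -27.6]
66 1 [ 67.8  -0.8 -27.1] [ 67.8  -0.8 -27.1] [ 67.8  -0.8 -27.1]
68 7 [ 69.5  -1.5 -27. ] [ 68.1  -3.  -27.4] [ 69.9   0.7 -26.7]
70 9 [ 71.1  -0.8 -27.2] [ 70.   -3.8 -27.9] [ 71.7   1.5 -26.3]
72 15 [ 72.8  -0.8 -27.6] [ 72.   -4.6 -28.3] [ 73.9   2.3 -26.1]
74 2 [ 74.4  -3.1 -27.5] [ 74.2  -3.8 -27.9] [ 74.6  -2.3 -27. ]
```

View pics/w5.png

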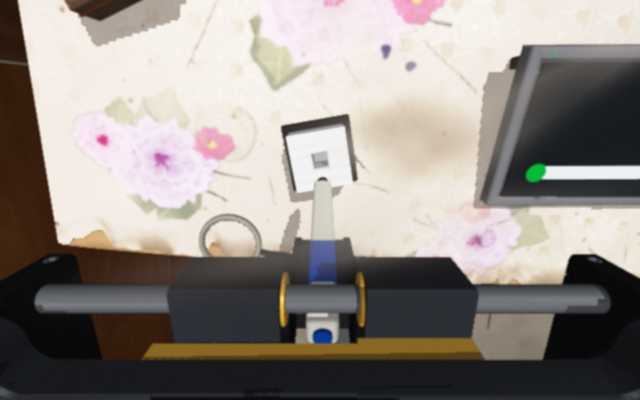

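The stylus is held clear and tilted, with the nib at (322,181) and the green mark at (536,173). I'll go and hover over green.

Request:
jog_arm(
  claw=[5, 5, 5, 5, 5],
  xyz=[
    [0, 50, 3],
    [10, 100, 6],
    [20, 150, 9],
    [35, 200, 12],
    [50, 220, 12],
  ],
  roll=[0, 0, 0, 0, 0],
)

```text
time: 6.1
position: [0.4854, -0.0412, 0.1383]
tool_rot: [2.154, 0.106, -2.178]
ft_force: [-0.7, 0.6, 0.1]
grip_width: 0.143
```

Request:
jog_arm(
  claw=[5, 5],
  xyz=[
    [3, 0, 0],
    [3, 0, 0],
  ],
  roll=[0, 0],
)

```text
time: 6.3
position: [0.4842, -0.0412, 0.1344]
tool_rot: [2.151, 0.108, -2.181]
ft_force: [-0.2, 0.5, 0.0]
grip_width: 0.14
```

```bash
cat >> an.py <<'E'
def tip(f):
    "nib end in tool mm from body front face line and end of nib"
    q,t=styl(f,10,60); c=np.polyfit(q[:,0],q[:,2],1); th=np.arctan(c[0]); 
    b=q[abs(q[:,2]-np.polyval(c,q[:,0]))<1]
    y=np.median((np.percentile(b[:,1],2)+np.percentile(b[:,1],98))/2)
    return np.degrees(th),y,c
E
python3 - <<'E'
from an import *
f=snap("w6.npz"); print(f["position"],toolR(f)[:,1],get_state()["ft_force"],get_state()["time"]); print(tip(f))
w=cloud("wrist",f["p"],f["d"],f);t=(w-f["position"])@toolR(f)*1000;m=masks(f["p"]);z=w[...,2]
for c in("green","red"):
    k,l,st,ce=cv2.connectedComponentsWithStats(m[c].astype(np.uint8))
    for i in range(1,k):
        if st[i,4]>15: 
            r=t[l==i];print(c,ce[i],st[i],np.nanmean(w[l==i],0).round(4),"tool",r.mean(0).round(1),r.min(0).round(1),r.max(0).round(1))
k=(w[...,0]>.46)&(w[...,0]<.65)&(w[...,1]>-.22)&(w[...,1]<.02)&(z>.015)&(z<.06)&m["dark"]
q=w[k];c=np.median(q,0)
for _ in range(3):
    n=np.linalg.svd(q-q.mean(0),full_matrices=False)[2][2];n*=np.sign(n[2]);e=(q-q.mean(0))@n;q=q[abs(e)<.002]
print("plane",len(q),q.mean(0),n,np.degrees(np.arccos(n[2])),"yaw",np.degrees(np.arctan2(-n[1],-n[0])))
h=abs((w-q.mean(0))@n)<.003
k=h&m["white"]&(w[...,0]>.46)&(w[...,0]<.65)&(w[...,1]>-.2)&(w[...,1]<.0)
b=w[k];print(len(b),b.min(0),b.max(0))
np.savez("plane.npz",n=n,c=q.mean(0)); np.save("band.npy",b)
q,_=styl(f,60,80)
print("nib low",np.sort(q[(abs(q[:,1]+1)<6)&(q[:,2]<-20)][:,0])[-15:])
cv2.imwrite("pics/w6.png",f["p"][:,:,::-1])
E
```

```text
[ 0.48423503 -0.04122384  0.13438344] [ 0.10354111 -0.99461945  0.00337514] [-0.5625022   1.09678696  0.07883893] 6.35
(np.float64(-12.305663036066223), np.float64(-1.2377607122432681), array([ -0.2181388 , -14.14910959]))
green [315.50617284 168.69876543] [304 158  24  23 405] [ 0.5105 -0.0317  0.0318] tool [nan nan nan] [nan nan nan] [nan nan nan]
red [482.52210526  71.59157895] [467  58  31  29 475] [ 0.5979 -0.1456  0.0472] tool [nan nan nan] [nan nan nan] [nan nan nan]
plane 21797 [ 0.58193411 -0.07607446  0.04501393] [-0.20588366 -0.02241274  0.97831978] 11.952459235802559 yaw 6.212821006775315
3702 [ 0.50470788 -0.19978588  0.02789959] [ 0.64134757 -0.04079348  0.05218399]
nib low [72.12093426 72.3447361  72.61168576 72.65616951 72.66402086 72.6688144
 73.46811864 73.488455   73.53914191 73.60645557 73.60939891 73.82960386
 73.85008543 74.15014709 74.41889123]
```

View pics/w6.png

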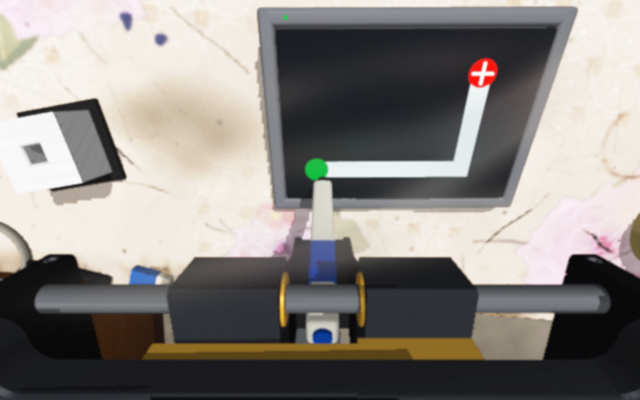

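```bash
cat >> an.py <<'E'
yaw=np.radians(6.2);a=np.radians(12)
X=np.array([np.cos(a)*np.cos(yaw),np.cos(a)*np.sin(yaw),np.sin(a)]);Y=np.array([-np.sin(yaw),np.cos(yaw),0]);N=np.cross(X,Y)
G=np.array([.5105,-.0317,.0318]);C=G-.122*Y;T=np.array([75.4,-1.2,-24.0])
def here(s=None):
    "nib in corner frame mm: x,y,z"
    s=s or get_state(); p=s["position"]+toolR(s)@T/1000-C; return 1000*np.array([p@X,p@Y,p@N])
def to(*pts):
    s=get_state();print("t",s["time"],"nib",here(s).round(1),"ft",s["ft_force"].round(2), "stylus dir n", )
    for q in pts:
        w=C+(np.array(q)@np.array([X,Y,N]))/1000
        print(q,(1000*toolR(s).T@(w-s["position"])-T).round(1))
def sink(f):
    w=cloud("wrist",f["p"],f["d"],f);m=masks(f["p"])["dark"];r=w-C
    x,y=r@X,r@Y;k=m&(x>.02)&(x<.075)&(y>.02)&(y<.12)&(abs(r@N)<.012);print("plate z mm",1000*np.median((r@N)[k]),k.sum(),"nib",here(f).round(1),"tilt",tip(f)[0])
E
python3 - <<'E'
from an import *
print(toolR(get_state())@np.array([0,0,1]))
sink(load("w6.npz"))
to((0,122,12),(0,122,6))
E
```

```text
[-0.99434591 -0.10548884  0.01217876]
plate z mm -0.8110803752858876 6842 nib [  1.5 116.2  27.1] tilt -12.305663036066223
t 6.35 nib [  2.7 117.5  27.8] ft [-0.56  1.1   0.08] stylus dir n
(0, 122, 12) [15.9 -4.5 -0.8]
(0, 122, 6) [21.8 -4.6 -2.2]
```

Request:
jog_arm(
  claw=[5, 5, 5, 5],
  xyz=[
    [7, -4, -0.5],
    [16, -4.5, -1],
    [18, -4.5, -1.3],
    [18, -4.5, -1.3],
  ],
  roll=[0, 0, 0, 0],
)

```text
time: 6.75
position: [0.4852, -0.0345, 0.1166]
tool_rot: [2.15, 0.112, -2.178]
ft_force: [-0.1, 0.7, 0.0]
grip_width: 0.148
```

Run:
```python
from an import *
f=snap("w7.npz");sink(f)
to((0,122,3),(0,122,0),(0,122,-3))
w=cloud("wrist",f["p"],f["d"],f);m=masks(f["p"])
r=(w-C);
print("green ext corner-frame",[1000*np.nanpercentile((r@v)[m["green"]],[2,50,98]).round(4) for v in(X,Y,N)])
q,_=styl(f,60,80);q=q[(abs(q[:,1]+1)<6)&(q[:,2]<-20)&(q[:,2]>-30)];print(np.sort(q[:,0])[-8:])
cv2.imwrite("pics/w7.png",cv2.resize(f["p"][120:260,250:400,::-1],None,fx=4,fy=4))
```

```text
plate z mm -0.8678428270693689 7260 nib [ -0.5 122.9   9.4] tilt -12.388907341455077
t 6.8 nib [-1.000e-01  1.225e+02  9.700e+00] ft [-0.08  0.1  -0.09] stylus dir n
(0, 122, 3) [ 6.5  0.5 -1.6]
(0, 122, 0) [ 9.4  0.5 -2.3]
(0, 122, -3) [12.4  0.5 -2.9]
green ext corner-frame [array([ -5.4,   2.6, 111.4]), array([112.9, 121.6, 141.2]), array([-3.3, -0.4,  9.8])]
[73.3111406  73.31143755 73.34926056 73.46721228 73.54323142 73.98132215
 74.22583061 74.31464625]
```

View pics/w7.png

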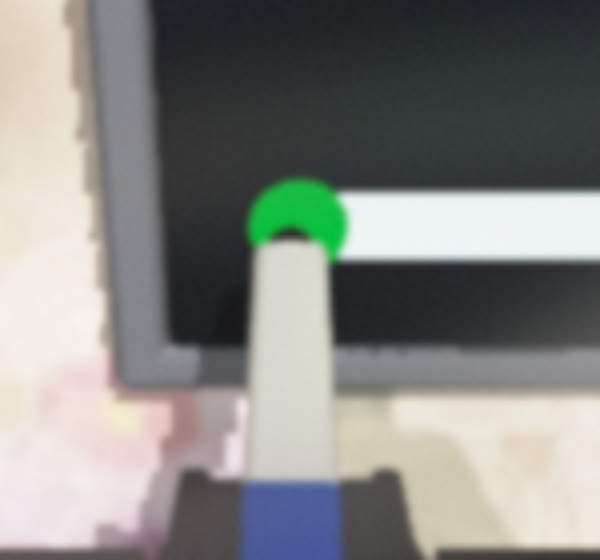

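The nib is right over the green disc, with black nib at (292,235) in the crop. I'll set it down gently.

Request:
jog_arm(
  claw=[5, 5, 5, 5, 5],
  xyz=[
    [3, 0.5, -0.8],
    [6, 0.5, -1.5],
    [9, 0.5, -2.2],
    [11, 0.5, -2.6],
    [12, 0.5, -2.9],
  ],
  roll=[0, 0, 0, 0, 0],
)

```text
time: 7.3
position: [0.4883, -0.0351, 0.1049]
tool_rot: [2.151, 0.111, -2.178]
ft_force: [-0.8, -0.4, 1.1]
grip_width: 0.143
```

Run:
```python
from an import *
f=snap("w8.npz");sink(f)
to((0,122,-4),(0,122,-5))
```

```text
plate z mm -3.53166643339558 7006 nib [ 1.000e-01  1.219e+02 -2.700e+00] tilt -12.245739067465541
t 7.35 nib [  0.  121.9  -2.8] ft [-0.44 -0.16  1.48] stylus dir n
(0, 122, -4) [ 1.2 -0.1 -0.3]
(0, 122, -5) [ 2.2 -0.1 -0.5]
```

The plate is sunk 2.7 mm by camera and by kinematics, and force agrees at about 1.5 N. Now the long leg.

Run:
```python
from an import *
to((0,118,-3.8),(0,106,-3.8),(0,102,-3.8))
```

```text
t 7.35 nib [  0.  121.9  -2.8] ft [-0.44 -0.16  1.48] stylus dir n
(0, 118, -3.8) [ 1.   3.9 -0.2]
(0, 106, -3.8) [ 1.1 15.9 -0.2]
(0, 102, -3.8) [ 1.1 19.9 -0.2]
```

Request:
jog_arm(
  claw=[5, 5, 5, 5, 5],
  xyz=[
    [0.6, 2, -0.2],
    [1, 5, -0.2],
    [1, 8, -0.2],
    [1, 11.5, -0.2],
    [1, 15, -0.2],
  ],
  roll=[0, 0, 0, 0, 0],
)

```text
time: 7.85
position: [0.4902, -0.0504, 0.1039]
tool_rot: [2.151, 0.111, -2.178]
ft_force: [-0.0, 0.9, 1.9]
grip_width: 0.144
```

Run:
```python
from an import *
f=snap("w9.npz");sink(f)
to((0,96,-3.8),(0,88,-3.8))
```

```text
plate z mm -4.459255168330029 7552 nib [  0.  106.5  -3.7] tilt -12.288918262026572
t 7.9 nib [  0.  105.7  -3.7] ft [-1.77  0.84  1.28] stylus dir n
(0, 96, -3.8) [ 0.1  9.7 -0. ]
(0, 88, -3.8) [ 0.2 17.7 -0. ]
```

Request:
jog_arm(
  claw=[5, 5, 5, 5, 5],
  xyz=[
    [0.1, 3.5, 0],
    [0.1, 7, 0],
    [0.1, 10.5, 0],
    [0.2, 14, 0],
    [0.2, 17.5, 0],
  ],
  roll=[0, 0, 0, 0, 0],
)

```text
time: 8.4
position: [0.4921, -0.0688, 0.1037]
tool_rot: [2.151, 0.11, -2.179]
ft_force: [-1.0, 0.6, 1.9]
grip_width: 0.144
```

Request:
jog_arm(
  claw=[5, 5, 5, 5, 5],
  xyz=[
    [0.1, 3.5, 0],
    [0.1, 7, 0],
    [0.1, 10.5, 0],
    [0.2, 14, 0],
    [0.2, 17.5, 0],
  ],
  roll=[0, 0, 0, 0, 0],
)

```text
time: 8.9
position: [0.494, -0.0865, 0.1036]
tool_rot: [2.152, 0.11, -2.178]
ft_force: [-0.5, 2.0, 2.1]
grip_width: 0.146
```

Run:
```python
from an import *
f=snap("w10.npz");sink(f)
to((0,52,-3.8),(0,36,-3.8))
```

```text
plate z mm -4.742681134033626 8567 nib [-0.1 70.2 -4. ] tilt -12.331073137713329
t 8.95 nib [-0.2 69.4 -4. ] ft [-0.85  1.49  1.88] stylus dir n
(0, 52, -3.8) [-0.1 17.4 -0.2]
(0, 36, -3.8) [-0.1 33.4 -0.3]
```

Request:
jog_arm(
  claw=[5, 5, 5, 5, 5],
  xyz=[
    [0, 3.5, -0.1],
    [0, 7, -0.1],
    [0, 10.5, -0.2],
    [-0.1, 14, -0.2],
    [-0.1, 17.5, -0.2],
  ],
  roll=[0, 0, 0, 0, 0],
)

```text
time: 9.45
position: [0.496, -0.1049, 0.1038]
tool_rot: [2.152, 0.109, -2.179]
ft_force: [-1.4, 1.8, 2.2]
grip_width: 0.144
```

Request:
jog_arm(
  claw=[5, 5, 5, 5, 5],
  xyz=[
    [0, 3.5, 0],
    [0, 7, 0],
    [0, 10.5, -0.1],
    [0, 14, -0.1],
    [0, 17.5, -0.1],
  ],
  roll=[0, 0, 0, 0, 0],
)

```text
time: 9.95
position: [0.498, -0.1226, 0.1038]
tool_rot: [2.152, 0.109, -2.179]
ft_force: [-0.3, 1.4, 2.2]
grip_width: 0.148
```

Run:
```python
from an import *
f=snap("w11.npz");sink(f)
to((0,16,-3.8),(0,0,-3.8))
w=cloud("wrist",f["p"],f["d"],f);m=masks(f["p"])["red"];r=w[m]-C
print("red (exp 76,0)",[1000*np.median(r@v) for v in(X,Y,N)])
cv2.imwrite("pics/w11.png",f["p"][40:300,150:550,::-1])
```

```text
plate z mm -4.588684189171185 9840 nib [-0.  33.8 -3.8] tilt -12.295455765313829
t 10.0 nib [-0.  33.  -3.8] ft [-0.5  -0.27  2.36] stylus dir n
(0, 16, -3.8) [ 0.1 17.  -0.1]
(0, 0, -3.8) [ 0.2 33.  -0.2]
red (exp 76,0) [np.float64(nan), np.float64(nan), np.float64(nan)]
```

View pics/w11.png

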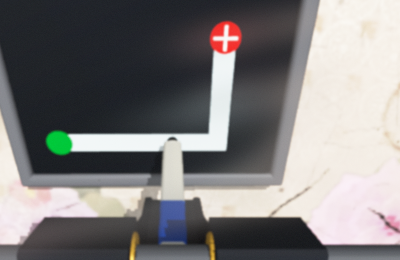

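The nib at (172,138) is centred on the band and about 33 mm before the corner, with the plate sunk 3.8 mm. On to the corner.

Request:
jog_arm(
  claw=[5, 5, 5, 5, 5],
  xyz=[
    [0, 3.5, 0],
    [0.1, 7, 0],
    [0.1, 10.5, -0.1],
    [0.1, 14, -0.1],
    [0.1, 17.5, -0.1],
  ],
  roll=[0, 0, 0, 0, 0],
)

```text
time: 10.5
position: [0.5, -0.1411, 0.1038]
tool_rot: [2.152, 0.107, -2.179]
ft_force: [-0.8, 0.6, 2.0]
grip_width: 0.144
```

Request:
jog_arm(
  claw=[5, 5, 5, 5, 5],
  xyz=[
    [0, 3.5, 0],
    [0.1, 7, 0],
    [0.1, 10.5, -0.1],
    [0.1, 13.5, -0.1],
    [0.1, 14.5, -0.1],
  ],
  roll=[0, 0, 0, 0, 0],
)

```text
time: 11.0
position: [0.5016, -0.1559, 0.1037]
tool_rot: [2.152, 0.107, -2.179]
ft_force: [-0.5, 0.8, 2.3]
grip_width: 0.147
```

Run:
```python
from an import *
f=snap("w12.npz");sink(f)
to((0,0,-3.8),(4,0,-3.8),(16,0,-3.8))
w=cloud("wrist",f["p"],f["d"],f);m=masks(f["p"])["red"];r=(w-C)[m]
print("red (exp 76,0)",[1000*np.nanmedian(r@v) for v in(X,Y,N)])
```

```text
plate z mm -4.6515265591620665 11162 nib [-0.   0.2 -3.8] tilt -12.352034894922156
t 11.05 nib [-0.   0.2 -3.8] ft [-0.34  1.58  1.4 ] stylus dir n
(0, 0, -3.8) [-0.1  0.2 -0. ]
(4, 0, -3.8) [-0.9  0.2 -3.9]
(16, 0, -3.8) [ -3.6   0.2 -15.6]
red (exp 76,0) [np.float64(77.22705174600766), np.float64(-0.8040786026172522), np.float64(-4.1661059977872394)]
```

At the corner to within 0.2 mm. Up the short leg next.

Request:
jog_arm(
  claw=[5, 5, 5, 5, 5],
  xyz=[
    [-0.5, 0.2, -2],
    [-1.2, 0.2, -5],
    [-2, 0.2, -8.5],
    [-2.7, 0.2, -12],
    [-3.6, 0.2, -15.6],
  ],
  roll=[0, 0, 0, 0, 0],
)

```text
time: 11.55
position: [0.5174, -0.1545, 0.1072]
tool_rot: [2.152, 0.107, -2.179]
ft_force: [-1.3, -0.7, 1.2]
grip_width: 0.149
```

Run:
```python
from an import *
f=snap("w13.npz");sink(f)
to((24,0,-3.8),(32,0,-3.8))
```

```text
plate z mm -4.601210652833586 10101 nib [16.2 -0.1 -3.8] tilt -12.267344192260481
t 11.6 nib [17.1 -0.  -3.7] ft [-0.75  0.12  2.01] stylus dir n
(24, 0, -3.8) [-1.5 -0.  -6.7]
(32, 0, -3.8) [ -3.2  -0.1 -14.5]
```

Request:
jog_arm(
  claw=[5, 5, 5, 5, 5],
  xyz=[
    [-0.7, 0, -3.4],
    [-1.4, 0, -6.8],
    [-2.2, 0, -10.2],
    [-3, 0, -13.7],
    [-3.8, 0, -17.1],
  ],
  roll=[0, 0, 0, 0, 0],
)

```text
time: 12.1
position: [0.5355, -0.1525, 0.1111]
tool_rot: [2.153, 0.107, -2.178]
ft_force: [-1.8, 1.0, 1.2]
grip_width: 0.141
```

Request:
jog_arm(
  claw=[5, 5, 5, 5, 5],
  xyz=[
    [-0.7, 0, -3.4],
    [-1.5, 0, -6.8],
    [-2.3, 0, -10.2],
    [-3.1, 0, -13.7],
    [-3.9, 0, -17.1],
  ],
  roll=[0, 0, 0, 0, 0],
)

```text
time: 12.6
position: [0.5529, -0.1507, 0.1148]
tool_rot: [2.153, 0.107, -2.178]
ft_force: [-1.7, -0.1, 1.5]
grip_width: 0.146
```

Run:
```python
from an import *
f=snap("w14.npz");sink(f)
to((60,0,-3.8),(76,-0.4,-3.8))
```

```text
plate z mm -4.517213097727919 8031 nib [52.8 -0.1 -3.7] tilt -12.215525133194234
t 12.65 nib [53.5 -0.  -3.7] ft [-0.67 -0.32  1.65] stylus dir n
(60, 0, -3.8) [-1.3 -0.  -6.4]
(76, -0.4, -3.8) [ -4.8   0.3 -22. ]
```

Request:
jog_arm(
  claw=[5, 5, 5, 5, 5],
  xyz=[
    [-0.7, 0, -3.4],
    [-1.5, 0, -6.8],
    [-2.2, 0.1, -10.2],
    [-3, 0.2, -13.6],
    [-3.7, 0.3, -17],
  ],
  roll=[0, 0, 0, 0, 0],
)

```text
time: 13.15
position: [0.5708, -0.149, 0.1186]
tool_rot: [2.154, 0.108, -2.177]
ft_force: [-2.0, -0.2, 2.5]
grip_width: 0.145
```

Run:
```python
from an import *
f=snap("w15.npz");sink(f)
to((76,-0.4,-3.9),(76.4,-.4,-3.9))
w=cloud("wrist",f["p"],f["d"],f);m=masks(f["p"])["red"];r=(w-C)[m]
print("red",[(1000*np.nanpercentile(r@v,[3,50,97])).round(1) for v in(X,Y,N)])
cv2.imwrite("pics/w15.png",cv2.resize(f["p"][120:260,250:400,::-1],None,fx=3,fy=3))
```

```text
plate z mm -4.558078327362121 7187 nib [71.2 -0.4 -3.8] tilt -12.360718364023807
t 13.2 nib [71.9 -0.3 -3.7] ft [-0.77 -1.27  1.87] stylus dir n
(76, -0.4, -3.9) [-0.7  0.  -4. ]
(76.4, -0.4, -3.9) [-0.8  0.  -4.4]
red [array([70.2, 79.3, 85.1]), array([-10.8,  -1.6,   9.2]), array([-5.4, -4.2, -3. ])]
```

View pics/w15.png

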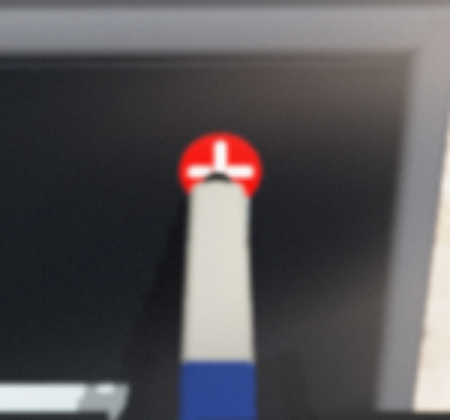

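The nib is at (219,178), 4 mm short of the cross centre. Last few millimetres, then settle.

Request:
jog_arm(
  claw=[5, 5, 5, 5, 5],
  xyz=[
    [-0.5, 0.2, -2.5],
    [-0.7, 0.3, -4],
    [-0.7, 0.3, -4.2],
    [-0.7, 0.3, -4.2],
    [-0.7, 0.3, -4.2],
  ],
  roll=[0, 0, 0, 0, 0],
)

```text
time: 13.7
position: [0.5757, -0.1488, 0.1195]
tool_rot: [2.156, 0.108, -2.175]
ft_force: [-1.3, 0.7, 1.8]
grip_width: 0.145
```

Request:
jog_arm(
  claw=[5, 5, 5, 5, 5],
  xyz=[
    [0, 0, 0],
    [0, 0, 0],
    [0, 0, 0],
    [0, 0, 0],
    [0, 0, 0],
  ],
  roll=[0, 0, 0, 0, 0],
)

```text
time: 14.2
position: [0.5758, -0.1487, 0.1195]
tool_rot: [2.156, 0.108, -2.175]
ft_force: [-1.2, 0.4, 1.2]
grip_width: 0.147
```

Run:
```python
from an import *
f=snap("w16.npz");sink(f)
s=get_state();print(s["qd"].round(4),s["ft_force"],s["grip_width"],here(s))
f=snap("w17.npz");sink(f)
```

```text
plate z mm -4.700788615224586 6966 nib [76.4 -0.6 -3.9] tilt -12.250298028429796
[-0.0003  0.0001 -0.0003 -0.0009 -0.0004  0.0009 -0.0004] [-1.03604278  0.28879854  1.20630647] 0.14530007040821954 [76.43379245 -0.64921982 -3.91492887]
plate z mm -4.731218810367736 6969 nib [76.4 -0.6 -3.9] tilt -12.30898403794606
```

Still, on the mark and sunk about 3.9 mm, so I'll hand it in.

```bash
python3 -c "
from bench import *
print(order.close_job())"
```

```text
the job is handed in; nothing more can be done
None
```

I drew the path from the green mark to the red mark without lifting and handed the job in at about 14.3 s. The hand-in reports no verdict, so the result below rests on my own last checks.

**What I did:** The tool can't be pitched, so I gripped the stylus by the blue part and lifted it until only the nib was still in the hole. I then slid the gripper sideways so the stylus leaned about 12° in the pads, and gripped harder at 40 N. The nib went down on green and along both legs at about 3.5 cm/s. In every check along the way the nib was within about 0.5 mm of the band's middle line, and the plate was 2.7 to 4 mm down.

**Last checks on the red mark:**

| Check | Reading |
|---|---|
| Nib position | less than 1 mm from the mark's expected centre |
| Plate sunk | about 3.9 mm, by both camera and kinematics |
| Stylus lean | 12.3° in the tool frame, against the plate's 12° |
| Arm | still |
| Grip | stylus still held |

**Disagreements:**
- **Press force:** the noisy wrist sensor read about 1.2 N vertically, plus about 1 N sideways. The plate's sinking implies about 2.2 N; both are inside the allowed range.
- **Bystanders:** I didn't measure the roll, stamp and eraser again at the end, but the arm never went near them at low height.

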